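# Tip the blank frag tile over in its turning tray

### The job

At the reef tank's bench two square coral tiles lie in two tipping trays; one tile shows its bare white face. Lift that tile's tray by its red bar and swing it over its hinge until the tile slides down, tumbles into the grey catch bay behind and lies there flat with its violet seeded face up, then let go; the tray may stay tipped. Never touch the tile itself with the gripper, and leave the other tile, already violet side up, as it is.

Things in the scene. Friction and masses are not known exactly. Their poses are not given: they have to be found in the camera images.
- turner: Fixed grey stand (185 x 90 mm) of the white-up tile, with blue tipping tray (local -x) and grey catch bay (local +x: 80 long, 66 wide, floor at z = 40, walls to 62 mm). Origin on the table under the hinge line; x from tray to bay, y along the hinge. Hinge and tray floor at z = 50 mm; tray x 0 to -83 mm, 60 wide, walls 16 high, 9 mm lip at the hinge. A twin with the other tile stands 0.2 to 0.4 m aside.
- tray_bar (a point): Centre of the red lifting bar, 10 mm thick, 64 mm long, parallel to the hinge, on two arms (48 mm free between them, 55 mm free to the tray end). Tray down: at x = -143, y = 0, z = 50 mm of the stand; it swings up and over the hinge, radius 143 mm, to a stop at 2.0 rad (1.57 is upright). Tray 120 g, turns easily: let go it falls back if short of upright, on to the stop if well past.
- tile_center (a point): Centre of the loose ceramic tile to be turned, 46 x 46 x 8 mm, about 36 g, one face white, the other violet. z points out of the white face, up at the start; it starts flat on the tray floor, centre 54 mm above the table. As the tray rises it slides down to the hinge lip, and topples over it into the bay beyond upright: go on nearly to the stop.
- tile2_center (a point): Centre of the other tile, same size, lying in the second turner's tray with its violet face up: to be left alone.
Not all that is in view belongs to the job. What is shaped like the part that bears tile_center but black or orange is not meant.

How it is judged:
At the end, for the whole second after the job is handed in: The tile lies at rest in the catch bay of its turner (its centre within the bay), violet face up and level within about 12 degrees, its centre no higher than 55 mm above the table. The tray may be anywhere (angle between tile_center's own z axis and vertical above 2.92 rad and x of tile_center in the frame of turner between 0 and 0.08 m and y of tile_center in the frame of turner between -0.033 and 0.033 m and z of tile_center in the frame of turner below 0.055 m and linear speed of tile below 0.02 m/s); the robot touches nothing.
It fails at once if the gripper or arm touched the tile to be turned (contact force between any of the fingers, the arm and tile above 0.5 N).
It fails at once if the other tile was moved by more than 15 mm or tipped (distance of tile2_center from where it was at the start of the episode above 0.015 m or angle between tile2_center's own z axis and vertical above 0.3 rad).
It also fails if it takes over 45 s, if anything falls off the work surface, if the arm or the gripper's body presses on something with over 40 N, if the wrist force passes 120 N, or if a joint passes its speed limit or range.

### The arm

A 6-joint arm with a two-finger parallel gripper is mounted at the origin on the work surface. World frame = base frame: x ahead of the robot, y to its left, z up, the work surface at z = 0. Lengths are in m, angles in rad, forces in N, time in s.
With the tool pointing down it reaches from about 0.425 to 0.925 m from the base axis. Payload 12.5 kg.
Tool frame: the origin (TCP) lies at the very end of the fingers, on their centre line; the grasp point (between the pads) lies 19 mm behind it; z points along the fingers, y is the direction in which the jaws open and shut (so a half turn about z gives the same grasp; the last joint's range is limited). The gripper opens to 85 mm and grips with 20 to 120 N. Pads are 22 mm wide; open, the fingers measure 114 mm over their backs; the gripper's body (76 mm by 85 mm) begins 54 mm behind the grasp point. The pads swing forward as they close: fully open they stand 13 mm farther back than shut.
Start: joints at [1.014, 0.491, 1.559, -0, 1.092, -0.106], TCP at [0.272, 0.563, 0.231] pointing down, gripper open.
Joint ranges: [-3.1, 3.1], [-0.84, 2.19], [0.05, 2.79], [-1.13, 4.28], [0.06, 2.93], [-2.69, 2.69]. Speed limits (rad/s): [2.22, 2.22, 2.79, 3.14, 3.14, 3.14].

### API

Orientations are given as a unit quaternion [w, x, y, z].
In Python, from rig import r gives the robot as it stands. The module is installed in compiled form; this text tells all that it offers.
- The arm moves only by the tool arm_command, never from a script. Its argument "motion" is a list of rows, each an object with "xyz": the shift along the tool's x, y, z in m, a list of three; "rot": the turn, a rotation vector about the tool's x, y, z in degrees, a list of three. In form: [{"xyz": [tx, ty, tz], "rot": [rx, ry, rz]}, ...]. A call has 1 to 12 rows; each row shifts and turns the commanded pose from where the row before left it, along the tool's axes as they then stand; what a row does not reach is not made up. A row lasts 1/8 s, in which the tool goes at most 62.5 mm and 10.7 degrees, less where a joint would pass 70% of its speed; a pose out of reach is approached as far as the arm can. A call with a gripper value outside its range is refused whole. "jaw" is the closure, from 0 (fully open) to 1 (shut), set as the call begins (left out, the last holds). The fingers move at their own pace and stop on an object; the grip force is fixed at half the most. Time passes only in rows, so rows that do not move let the fingers close. It gives the time, the measured TCP pose, the force and the opening at its end, in the units of the state.
- r.get_state(): the state, without advancing time (a new reading comes with each control period).
- r.capture(name): name is "side" or "top" or "wrist"; returns the picture (384x512x3 uint8, red, green, blue); there is no depth.
- r.get_calibration(name): a dict with "mtx" (3x3 intrinsics, pixels), "R" (3x3) and "t" (3): a world point X has camera coordinates R X + t; the wrist camera has in their place "tool_from_camera" (4x4, takes a point from camera to tool coordinates, whose origin is the TCP and whose axes are the flange's). Camera axes: x right, y down, z forward; pixel columns grow to the right and rows downward; lengths in m; the calibration is good to about 2 mm. A picture is of the moment at which its call begins: read the wrist's pose just before it. get_calibration takes no time and is no camera call.
- r.hand_in(): hands the job in, once; it reports no verdict.
The state is a dict: "time": time; "joint_pos": joint angles; "qvel": joint speeds; "effort": joint torques, N m; "tcp_pos": TCP position; "tool_rot": TCP orientation; "wrist_force": force on the tool from outside, world axes, zero at the start; "wrist_torque": the same for the moment, N m; "gripper_width": finger opening in m.
Only numpy, scipy, OpenCV 4.12 (cv2) and the standard library are available. Lean on these libraries where they do the work, as an engineer would, in place of code of your own. Each camera call takes 0.05 s, during which the arm holds its last target.

## Working session

There is one attempt and no reset: what is moved stays moved. The work goes in short steps, Python scripts to look and compute and a tool call to move; the robot and the scene stay as the last step left them, time stands still between calls to the robot, and variables do not carry over. Pictures are saved under pics/ and viewed, and the job is handed in when it is done.

Besides the shell and the picture viewer there is one more tool, called after ">>>" as name([rows], argument=value, ...), one row to a line, values as JSON. arm_command: Moves the arm, as the interface text tells. Its arguments: {"type":"object","properties":{"motion":{"type":"array","items":{"type":"object","properties":{"xyz":{"type":"array","items":{"type":"number"}},"rot":{"type":"array","items":{"type":"number"}}}}},"jaw":{"type":"number"}},"required":["motion"]}

```bash
mkdir -p pics; cat > h.py <<'E'
import numpy as np, cv2
from rig import r
from scipy.spatial.transform import Rotation as Ro
def ray(name,uv):
    c=r.get_calibration(name);K=np.array(c['mtx']);R=np.array(c['R']);t=np.array(c['t'])
    d=R.T@np.linalg.inv(K)@np.array([uv[0],uv[1],1.]);return -R.T@t,d
def onz(name,uv,z):
    o,d=ray(name,uv);return o+d*(z-o[2])/d[2]
def proj(name,X):
    c=r.get_calibration(name);p=np.array(c['mtx'])@(np.array(c['R'])@np.array(X)+np.array(c['t']));return p[:2]/p[2]
def save(n,im): cv2.imwrite('pics/'+n,im[...,::-1])
E
python3 - <<'E'
from h import *
for n in('top','side'):
    save(n+'0.png',r.capture(n))
    c=r.get_calibration(n);print(n,-np.array(c['R']).T@np.array(c['t']))
s=r.get_state();print(s)
E
```

```text
top [0.4054132  0.00879703 0.73577967]
side [0.46154886 0.64038831 0.56310371]
{'time': 0.1, 'joint_pos': array([ 1.01439323e+00,  4.91494230e-01,  1.55941955e+00, -3.63425926e-05,
        1.09168478e+00, -1.05589441e-01]), 'qvel': array([ 0.00129837, -0.00128848, -0.00084988, -0.00090114, -0.00086458,
        0.00131531]), 'effort': array([ 1.54414083e-03, -6.19449878e+01, -2.62024301e+01, -1.62388637e-04,
        2.96238766e-03,  3.06738877e-05]), 'tcp_pos': array([0.27218059, 0.56238757, 0.23077862]), 'tool_rot': array([-1.48206430e-04,  2.23494714e-01,  9.74705011e-01, -4.80891554e-04]), 'wrist_force': array([0.96608933, 0.30341282, 0.00564851]), 'wrist_torque': array([-0.00819042, -0.0328046 , -0.01712811]), 'gripper_width': 0.08572864574656168}
```

View pics/top0.png

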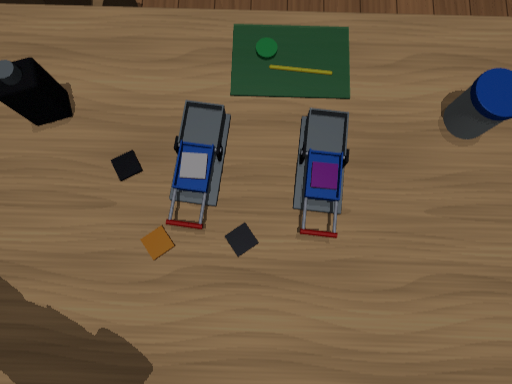

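View pics/side0.png

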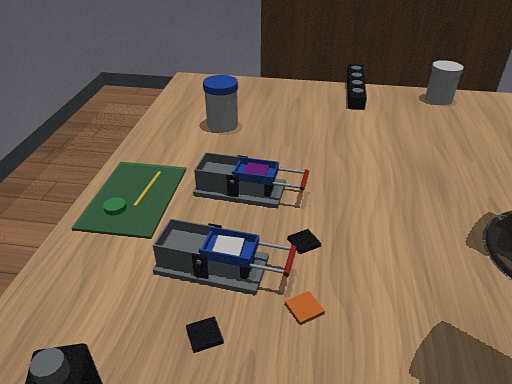

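The target is the white tile at top (193,166), in the left turner with its red bar at (185,224). Things that could be taken for it:
- violet tile2 at (323,176), with its bar at (319,233)
- black squares at (127,166) and (241,239)
- an orange square at (157,242)

By the description I choose the white one.

```bash
python3 - <<'E'
from h import *
ims={n:r.capture(n) for n in('top','side')}
save('crop1.png',cv2.resize(ims['top'][80:250,100:270],None,fx=3.5,fy=3.5,interpolation=cv2.INTER_CUBIC))
def blobs(m,lab):
    n,l,s,c=cv2.connectedComponentsWithStats(m.astype('uint8'))
    out=[]
    for i in range(1,n):
        if s[i,4]>40:
            p=np.argwhere(l==i)[:,::-1].astype('float32')
            out.append((c[i],cv2.minAreaRect(p)));print(lab,c[i].round(1),s[i,4],out[-1][1])
    return out
B={}
for n,im in ims.items():
    f=im.astype(int);R_,G,Bl=f[...,0],f[...,1],f[...,2]
    B[n,'red']=blobs((R_>100)&(G<60)&(Bl<60),n+' red')
    B[n,'white']=blobs((f.min(2)>140),n+' white')
    B[n,'vio']=blobs((R_>70)&(G<50)&(Bl>70),n+' vio')
def two(a,b):
    o1,d1=ray('top',a);o2,d2=ray('side',b)
    A=np.c_[d1,-d2];s=np.linalg.lstsq(A,o2-o1,rcond=None)[0]
    p,q=o1+s[0]*d1,o2+s[1]*d2;return (p+q)/2,np.linalg.norm(p-q)
for b in B['top','red']:
    print('bar z50',onz('top',b[0],.052))
    for c in B['side','red']: print('  tri',two(b[0],c[0]))
    pts=cv2.boxPoints(b[1]);print(np.array([onz('top',p,.052)for p in pts]).round(4))
for b in B['top','white']: print('tile',onz('top',b[0],.058),[onz('side',c[0],.058) for c in B['side','white']])
E
```

```text
top red [183.4 223.7] 108 ((183.47000122070312, 223.70999145507812), (35.638179779052734, 2.969848871231079), 8.130102157592773)
top red [318.7 232.9] 112 ((318.6200256347656, 232.66000366210938), (35.638179779052734, 3.676954984664917), 8.130102157592773)
top vio [324.3 175.1] 638 ((324.2970275878906, 175.02972412109375), (25.870967864990234, 24.676923751831055), 5.7105937004089355)
side red [304.3 178.3] 71 ((304.31536865234375, 178.17691040039062), (4.03446626663208, 17.190336227416992), 15.255120277404785)
side red [290.  258.8] 145 ((290.076904296875, 258.3846130371094), (5.4377593994140625, 27.89044189453125), 15.255118370056152)
side white [447.8  65.4] 229 ((447.5, 65.5), (9.0, 29.0), 90.0)
side white [228.4 244.7] 469 ((228.03501892089844, 244.31619262695312), (28.160371780395508, 18.009540557861328), 10.784297943115234)
side vio [256.1 168.5] 228 ((256.0199890136719, 168.36000061035156), (23.05168342590332, 10.60660171508789), 8.130102157592773)
bar z50 [0.48229532 0.13560893 0.052     ]
  tri (array([0.4683518 , 0.10863312, 0.19702331]), np.float64(0.004702163615324533))
  tri (array([0.48218809, 0.1351313 , 0.05453571]), np.float64(0.00035418177703356224))
[[0.4831 0.1668 0.052 ]
 [0.4883 0.1665 0.052 ]
 [0.4814 0.1042 0.052 ]
 [0.4762 0.1046 0.052 ]]
bar z50 [ 0.4737958  -0.10039234  0.052     ]
  tri (array([ 0.47395111, -0.1001456 ,  0.05369706]), np.float64(0.0006479344245107744))
  tri (array([ 0.49772014, -0.14446722, -0.22614771]), np.float64(0.007765660480263645))
[[ 0.4744 -0.0692  0.052 ]
 [ 0.4807 -0.0701  0.052 ]
 [ 0.4739 -0.1312  0.052 ]
 [ 0.4676 -0.1303  0.052 ]]
```

View pics/crop1.png

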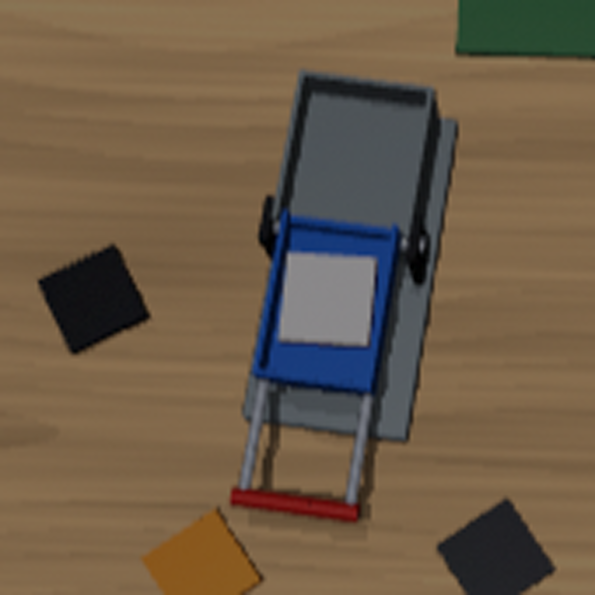

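>>> arm_command([
  {"xyz": [-0.031, -0.0245, 0.004]},
  {"xyz": [-0.031, -0.0245, 0.004]},
  {"xyz": [-0.031, -0.0245, 0.004]},
  {"xyz": [-0.031, -0.0245, 0.004]},
  {"xyz": [-0.031, -0.0245, 0.004]},
  {"xyz": [-0.031, -0.0245, 0.004]},
  {"xyz": [-0.031, -0.0245, 0.004]},
  {"xyz": [-0.031, -0.0245, 0.004]},
  {"xyz": [-0.031, -0.0245, 0.004]},
  {"xyz": [-0.031, -0.0245, 0.004]},
  {"xyz": [-0.031, -0.0245, 0.004]},
  {"xyz": [-0.031, -0.0245, 0.004]},
])

```text
$.motion[0]: bad value
```

>>> arm_command([
  {"rot": [0, 0, 8.8]},
  {"rot": [0, 0, 8.8]},
  {"rot": [0, 0, 8.8]},
  {"rot": [0, 0, 8.8]},
  {"rot": [0, 0, 8.8]},
  {"rot": [0, 0, 8.8]},
  {"rot": [0, 0, 8.8]},
  {"rot": [0, 0, 8.8]},
  {},
], jaw=0.4)

```text
$.motion[0]: bad value
```

```bash
python3 - <<'E'
from h import *
s=r.get_state();im=r.capture('wrist');save('w1.png',im)
print(s['time'],s['tcp_pos'],s['gripper_width'],s['joint_pos'].round(3))
T=Ro.from_quat(np.roll(s['tool_rot'],-1)).as_matrix();print(T.round(3))
c=r.get_calibration('wrist');M=np.array(c['tool_from_camera']);K=np.array(c['mtx'])
o=s['tcp_pos']+T@M[:3,3]
def wz(uv,z):
    d=T@M[:3,:3]@np.linalg.inv(K)@np.array([*uv,1.]);return o+d*(z-o[2])/d[2]
f=im.astype(int);m=(f[...,0]>90)&(f[...,1]<60)&(f[...,2]<60)
n,l,st,ce=cv2.connectedComponentsWithStats(m.astype('uint8'))
for i in range(1,n):
    if st[i,4]>200:
        p=np.argwhere(l==i)[:,::-1].astype('float32');rc=cv2.minAreaRect(p);print(ce[i],st[i],rc)
        W=np.array([wz(q,.053)for q in p[::5]]);mu=W.mean(0);ev=np.linalg.svd(W-mu,full_matrices=False)[2][0]
        print(mu,ev,[wz(q,.053).round(4) for q in cv2.boxPoints(rc)])
E
```

```text
0.2 [0.27221481 0.56247405 0.23093394] 0.08537164650870135 [ 1.014  0.491  1.559  0.     1.092 -0.106]
[[-0.9    0.436 -0.   ]
 [ 0.436  0.9   -0.001]
 [ 0.    -0.001 -1.   ]]
```

View pics/w1.png

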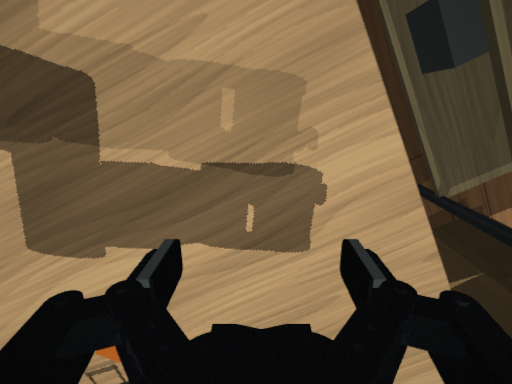

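The calls were refused because both fields are needed in each row; the arm has not moved and the wrist picture shows only table. I'll send it again.

>>> arm_command([
  {"xyz": [-0.031, -0.0245, 0.004], "rot": [0, 0, 0]},
  {"xyz": [-0.031, -0.0245, 0.004], "rot": [0, 0, 0]},
  {"xyz": [-0.031, -0.0245, 0.004], "rot": [0, 0, 0]},
  {"xyz": [-0.031, -0.0245, 0.004], "rot": [0, 0, 0]},
  {"xyz": [-0.031, -0.0245, 0.004], "rot": [0, 0, 0]},
  {"xyz": [-0.031, -0.0245, 0.004], "rot": [0, 0, 0]},
  {"xyz": [-0.031, -0.0245, 0.004], "rot": [0, 0, 0]},
  {"xyz": [-0.031, -0.0245, 0.004], "rot": [0, 0, 0]},
  {"xyz": [-0.031, -0.0245, 0.004], "rot": [0, 0, 0]},
  {"xyz": [-0.031, -0.0245, 0.004], "rot": [0, 0, 0]},
  {"xyz": [-0.031, -0.0245, 0.004], "rot": [0, 0, 0]},
  {"xyz": [-0.031, -0.0245, 0.004], "rot": [0, 0, 0]},
])

```text
time: 1.75
tcp_pos: [0.4795, 0.1347, 0.1833]
tool_rot: [0.0, 0.224, 0.975, 0.0]
wrist_force: [-0.0, -0.0, 0.8]
gripper_width: 0.0858
```

>>> arm_command([
  {"xyz": [0, 0, 0], "rot": [0, 0, 8.8]},
  {"xyz": [0, 0, 0], "rot": [0, 0, 8.8]},
  {"xyz": [0, 0, 0], "rot": [0, 0, 8.8]},
  {"xyz": [0, 0, 0], "rot": [0, 0, 8.8]},
  {"xyz": [0, 0, 0], "rot": [0, 0, 8.8]},
  {"xyz": [0, 0, 0], "rot": [0, 0, 8.8]},
  {"xyz": [0, 0, 0], "rot": [0, 0, 8.8]},
  {"xyz": [0, 0, 0], "rot": [0, 0, 8.8]},
  {"xyz": [0, 0, 0], "rot": [0, 0, 0]},
], jaw=0.4)

```text
time: 2.88
tcp_pos: [0.479, 0.1359, 0.1833]
tool_rot: [-0.0, 0.744, 0.668, 0.0]
wrist_force: [-0.5, 0.6, 0.2]
gripper_width: 0.0515
```

```bash
cat > w.py <<'E'
from h import *
import sys
s=r.get_state();im=r.capture('wrist');save(sys.argv[1],im)
print(s['time'],s['tcp_pos'],s['gripper_width'],s['joint_pos'].round(3))
T=Ro.from_quat(np.roll(s['tool_rot'],-1)).as_matrix();print(T.round(3))
c=r.get_calibration('wrist');M=np.array(c['tool_from_camera']);K=np.array(c['mtx'])
o=s['tcp_pos']+T@M[:3,3]
def wz(uv,z):
    d=T@M[:3,:3]@np.linalg.inv(K)@np.array([*uv,1.]);return o+d*(z-o[2])/d[2]
f=im.astype(int);m=(f[...,0]>90)&(f[...,1]<60)&(f[...,2]<60)
n,l,st,ce=cv2.connectedComponentsWithStats(m.astype('uint8'))
for i in range(1,n):
    if st[i,4]>200:
        p=np.argwhere(l==i)[:,::-1].astype('float32');rc=cv2.minAreaRect(p);print(ce[i],st[i],rc)
        W=np.array([wz(q,.053)for q in p[::5]]);mu=W.mean(0);ev=np.linalg.svd(W-mu,full_matrices=False)[2][0]
        print(mu,ev,[wz(q,.053).round(4) for q in cv2.boxPoints(rc)])
        e=mu-s['tcp_pos'];print('in tool',(T.T@e).round(4), 'bar dir in tool',(T.T@ev).round(3))
E
python3 w.py w2.png
```

```text
2.875 [0.4790115  0.13589119 0.18329006] 0.05151342988319587 [0.144 0.374 1.921 0.    0.847 0.251]
[[ 0.107  0.994 -0.   ]
 [ 0.994 -0.107  0.   ]
 [ 0.    -0.    -1.   ]]
```

View pics/w2.png

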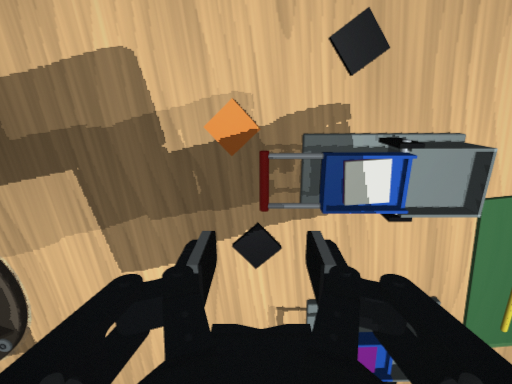

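The wrist view shows the white tile at (367,182), in the turner whose bar is at (264,181). The bar is shaded, so I need a looser red mask.

```bash
sed -i 's/m=(f\[...,0\]>90).*/m=(f[...,0]>60)\&(f[...,1]<35)\&(f[...,2]<35)/' w.py; python3 w.py w3.png; python3 - <<'E'
from h import *
im=r.capture('top');save('t1.png',im)
E
```

```text
2.925 [0.47904538 0.1358768  0.18331386] 0.051151306095829706 [0.144 0.374 1.921 0.    0.847 0.249]
[[ 0.105  0.994  0.   ]
 [ 0.994 -0.105  0.   ]
 [ 0.     0.    -1.   ]]
[263.86153846 179.98653846] [260 151   9  60 520] ((264.0, 180.5), (59.0, 8.0), 90.0)
[0.48183787 0.13655216 0.053     ] [1.08784715e-01 9.94065333e-01 1.05480578e-17] [array([0.4811, 0.1671, 0.053 ]), array([0.4891, 0.1662, 0.053 ]), array([0.4829, 0.103 , 0.053 ]), array([0.4743, 0.1039, 0.053 ])]
in tool [0.001  0.0027 0.1303] bar dir in tool [1.    0.004 0.   ]
```

>>> arm_command([
  {"xyz": [0, 0.003, 0.02], "rot": [0, 0, 0]},
  {"xyz": [0, 0, 0.02], "rot": [0, 0, 0]},
  {"xyz": [0, 0, 0.02], "rot": [0, 0, 0]},
  {"xyz": [0, 0, 0.02], "rot": [0, 0, 0]},
  {"xyz": [0, 0, 0.02], "rot": [0, 0, 0]},
  {"xyz": [0, 0, 0], "rot": [0, 0, 0]},
], jaw=0.64)

```text
time: 3.78
tcp_pos: [0.4815, 0.1355, 0.0824]
tool_rot: [-0.001, 0.744, 0.668, -0.001]
wrist_force: [1.1, 0.4, -0.2]
gripper_width: 0.0309
```

```bash
python3 w.py w4.png; python3 -c "
from h import *
im=r.capture('side');save('s4.png',cv2.resize(im[150:340,120:400],None,fx=2.8,fy=2.8))"
```

```text
3.775 [0.48147722 0.13547991 0.08238783] 0.030910143060129583 [0.142 0.536 2.005 0.    0.603 0.249]
[[ 0.107  0.994 -0.002]
 [ 0.994 -0.107 -0.   ]
 [-0.001 -0.002 -1.   ]]
[261.95246479 217.73855634] [ 256  174   14   89 1136] ((262.5, 218.0), (13.0, 88.0), 0.0)
[0.48191949 0.13664615 0.053     ] [ 1.03352670e-01  9.94644774e-01 -2.48843906e-17] [array([0.474 , 0.1033, 0.053 ]), array([0.4814, 0.1682, 0.053 ]), array([0.4898, 0.1673, 0.053 ]), array([0.4833, 0.1023, 0.053 ])]
in tool [0.0012 0.0004 0.0294] bar dir in tool [ 1.    -0.003 -0.001]
```

View pics/w4.png

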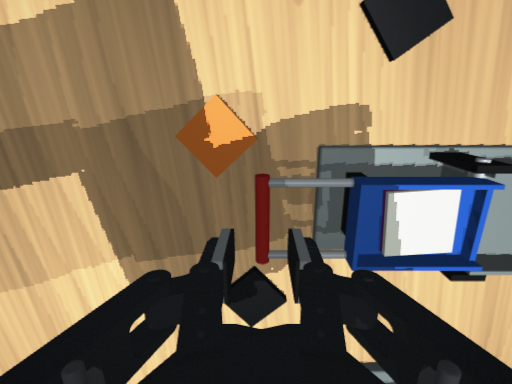

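View pics/s4.png

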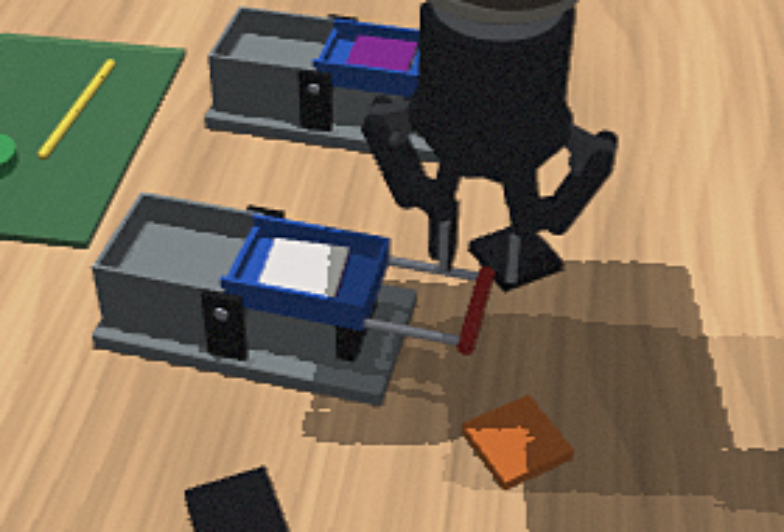

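The bar is round and centred between the fingers, at wrist (262,218). I go down 50 mm and close.

>>> arm_command([
  {"xyz": [0, 0, 0.017], "rot": [0, 0, 0]},
  {"xyz": [0, 0, 0.017], "rot": [0, 0, 0]},
  {"xyz": [0, 0, 0.016], "rot": [0, 0, 0]},
  {"xyz": [0, 0, 0], "rot": [0, 0, 0]},
])

```text
time: 4.38
tcp_pos: [0.482, 0.1356, 0.0334]
tool_rot: [-0.0, 0.744, 0.668, -0.0]
wrist_force: [0.3, 0.3, 0.4]
gripper_width: 0.0308
```

>>> arm_command([
  {"xyz": [0, 0, 0], "rot": [0, 0, 0]},
  {"xyz": [0, 0, 0], "rot": [0, 0, 0]},
  {"xyz": [0, 0, 0], "rot": [0, 0, 0]},
  {"xyz": [0, 0, 0], "rot": [0, 0, 0]},
  {"xyz": [0, 0, 0], "rot": [0, 0, 0]},
], jaw=1.0)

```text
time: 5.0
tcp_pos: [0.4822, 0.1357, 0.0342]
tool_rot: [0.0, 0.744, 0.668, 0.001]
wrist_force: [-1.7, 0.3, 7.6]
gripper_width: 0.0074
```

```bash
python3 - <<'E'
from h import *
g=.0165;Rr=.143
def pose(i,d=3.5,k=0.3):
    th=np.radians(d*i);ph=k*th
    G=Rr*np.array([-np.cos(th),np.sin(th)]) # (x fwd, z up)
    ty=np.array([np.cos(ph),-np.sin(ph)]);tz=np.array([-np.sin(ph),-np.cos(ph)])
    return G+g*tz,ty,tz
for i in range(32):
    P,ty,tz=pose(i);Q,_,_=pose(i+1);D=Q-P
    print(i,round(D@ty,4),round(D@tz,4),(Q+[.143,-.05]).round(3))
E
```

```text
0 -0.0 -0.0087 [-0.    -0.058]
1 0.0003 -0.0087 [ 0.    -0.049]
2 0.0007 -0.0087 [ 0.001 -0.04 ]
3 0.0011 -0.0086 [ 0.003 -0.032]
4 0.0014 -0.0086 [ 0.005 -0.023]
5 0.0018 -0.0085 [ 0.008 -0.015]
6 0.0022 -0.0084 [ 0.011 -0.007]
7 0.0025 -0.0083 [0.014 0.001]
8 0.0029 -0.0081 [0.018 0.008]
9 0.0032 -0.008 [0.023 0.016]
10 0.0036 -0.0078 [0.028 0.023]
11 0.0039 -0.0077 [0.033 0.03 ]
12 0.0042 -0.0075 [0.039 0.036]
13 0.0045 -0.0073 [0.045 0.042]
14 0.0048 -0.0071 [0.051 0.048]
15 0.0051 -0.0068 [0.058 0.053]
16 0.0054 -0.0066 [0.065 0.058]
17 0.0057 -0.0063 [0.073 0.062]
18 0.006 -0.0061 [0.08  0.066]
19 0.0062 -0.0058 [0.088 0.069]
20 0.0065 -0.0055 [0.096 0.072]
21 0.0067 -0.0052 [0.104 0.074]
22 0.0069 -0.0049 [0.113 0.076]
23 0.0071 -0.0046 [0.121 0.077]
24 0.0073 -0.0043 [0.129 0.078]
25 0.0075 -0.004 [0.138 0.078]
26 0.0076 -0.0036 [0.146 0.078]
27 0.0078 -0.0033 [0.155 0.077]
28 0.0079 -0.0029 [0.163 0.076]
29 0.008 -0.0026 [0.171 0.074]
30 0.0081 -0.0022 [0.179 0.072]
31 0.0082 -0.0019 [0.187 0.069]
```

First a short stretch, to test the grip.

>>> arm_command([
  {"xyz": [0, 0, -0.0087], "rot": [1.05, 0, 0]},
  {"xyz": [0, 0.0003, -0.0087], "rot": [1.05, 0, 0]},
  {"xyz": [0, 0.0007, -0.0087], "rot": [1.05, 0, 0]},
  {"xyz": [0, 0.0011, -0.0086], "rot": [1.05, 0, 0]},
])

```text
time: 5.5
tcp_pos: [0.485, 0.1353, 0.0685]
tool_rot: [-0.028, 0.744, 0.667, -0.025]
wrist_force: [0.6, 1.7, -0.8]
gripper_width: 0.0079
```

```bash
python3 -c "
from h import *
im=r.capture('side');save('s5.png',cv2.resize(im[130:340,120:400],None,fx=2.8,fy=2.8))"
```

```text
(no output)
```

View pics/s5.png

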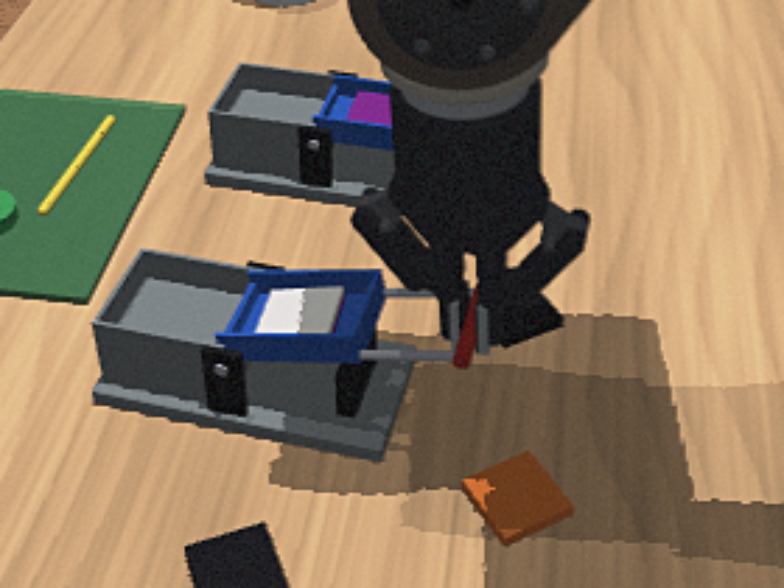

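The tray is rising with the bar held between the pads, and forces are low. I'll continue.

>>> arm_command([
  {"xyz": [0, 0.0014, -0.0086], "rot": [1.05, 0, 0]},
  {"xyz": [0, 0.0018, -0.0085], "rot": [1.05, 0, 0]},
  {"xyz": [0, 0.0022, -0.0084], "rot": [1.05, 0, 0]},
  {"xyz": [0, 0.0025, -0.0083], "rot": [1.05, 0, 0]},
  {"xyz": [0, 0.0029, -0.0081], "rot": [1.05, 0, 0]},
  {"xyz": [0, 0.0032, -0.008], "rot": [1.05, 0, 0]},
  {"xyz": [0, 0.0036, -0.0078], "rot": [1.05, 0, 0]},
  {"xyz": [0, 0.0039, -0.0077], "rot": [1.05, 0, 0]},
  {"xyz": [0, 0.0042, -0.0075], "rot": [1.05, 0, 0]},
  {"xyz": [0, 0.0045, -0.0073], "rot": [1.05, 0, 0]},
])

```text
time: 6.8
tcp_pos: [0.5248, 0.1311, 0.1424]
tool_rot: [-0.097, 0.738, 0.662, -0.087]
wrist_force: [-12.6, 2.8, 10.9]
gripper_width: 0.0079
```

```bash
python3 -c "
from h import *
im=r.capture('side');save('s6.png',cv2.resize(im[130:340,120:400],None,fx=2.8,fy=2.8))"
```

```text
(no output)
```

View pics/s6.png

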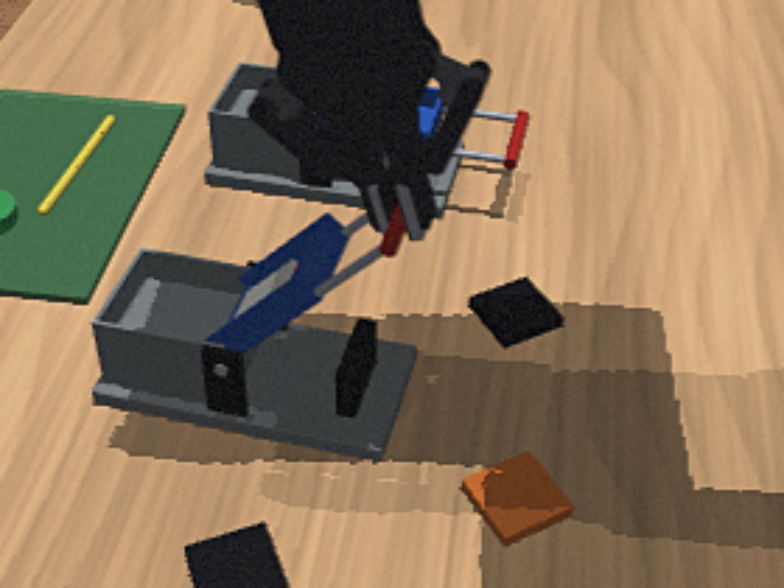

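Force is about 16 N, purely radial, so the commanded arc is a little tight. I'll ease outward over the next rows.

>>> arm_command([
  {"xyz": [0, 0.0043, -0.0077], "rot": [1.05, 0, 0]},
  {"xyz": [0, 0.0047, -0.0073], "rot": [1.05, 0, 0]},
  {"xyz": [0, 0.0052, -0.007], "rot": [1.05, 0, 0]},
  {"xyz": [0, 0.0055, -0.0066], "rot": [1.05, 0, 0]},
  {"xyz": [0, 0.006, -0.0064], "rot": [1.05, 0, 0]},
])

```text
time: 7.48
tcp_pos: [0.5605, 0.1273, 0.1683]
tool_rot: [-0.13, 0.733, 0.658, -0.116]
wrist_force: [-4.0, 3.2, 0.6]
gripper_width: 0.0077
```

>>> arm_command([
  {"xyz": [0, 0.0062, -0.006], "rot": [1.05, 0, 0]},
  {"xyz": [0, 0.0064, -0.0056], "rot": [1.05, 0, 0]},
  {"xyz": [0, 0.0067, -0.0053], "rot": [1.05, 0, 0]},
  {"xyz": [0, 0.0069, -0.005], "rot": [1.05, 0, 0]},
  {"xyz": [0, 0.0071, -0.0047], "rot": [1.05, 0, 0]},
  {"xyz": [0, 0.0073, -0.0043], "rot": [1.05, 0, 0]},
])

```text
time: 8.22
tcp_pos: [0.6098, 0.1221, 0.1825]
tool_rot: [-0.17, 0.725, 0.65, -0.152]
wrist_force: [-4.7, 3.0, 11.4]
gripper_width: 0.0076
```

```bash
python3 -c "
from h import *
im=r.capture('side');save('s7.png',cv2.resize(im[100:310,100:380],None,fx=2.8,fy=2.8))"
```

```text
(no output)
```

View pics/s7.png

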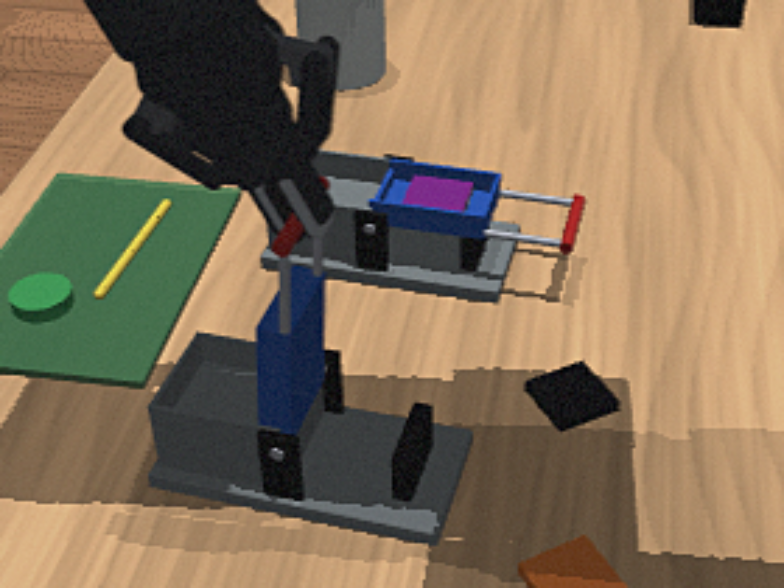

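The tray is nearly upright and intact. I carry on to about 110°, again easing outward.

>>> arm_command([
  {"xyz": [0, 0.0074, -0.0048], "rot": [1.05, 0, 0]},
  {"xyz": [0, 0.0076, -0.0044], "rot": [1.05, 0, 0]},
  {"xyz": [0, 0.0078, -0.0038], "rot": [1.05, 0, 0]},
  {"xyz": [0, 0.0079, -0.0033], "rot": [1.05, 0, 0]},
])

```text
time: 8.78
tcp_pos: [0.6449, 0.1183, 0.1819]
tool_rot: [-0.196, 0.718, 0.644, -0.175]
wrist_force: [-0.9, 3.3, 5.9]
gripper_width: 0.0072
```

>>> arm_command([
  {"xyz": [0, 0.008, -0.0027], "rot": [1.05, 0, 0]},
  {"xyz": [0, 0.0081, -0.0024], "rot": [1.05, 0, 0]},
  {"xyz": [0, 0, 0], "rot": [0, 0, 0]},
  {"xyz": [0, 0, 0], "rot": [0, 0, 0]},
])

```text
time: 9.28
tcp_pos: [0.6616, 0.1165, 0.1783]
tool_rot: [-0.208, 0.715, 0.641, -0.186]
wrist_force: [3.4, 3.8, 8.8]
gripper_width: 0.0076
```

```bash
python3 -c "
from h import *
im=r.capture('side');save('s8.png',cv2.resize(im[100:310,100:380],None,fx=2.8,fy=2.8))
im=r.capture('top');save('t8.png',cv2.resize(im[50:250,100:300],None,fx=2.8,fy=2.8))"
```

```text
(no output)
```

View pics/s8.png

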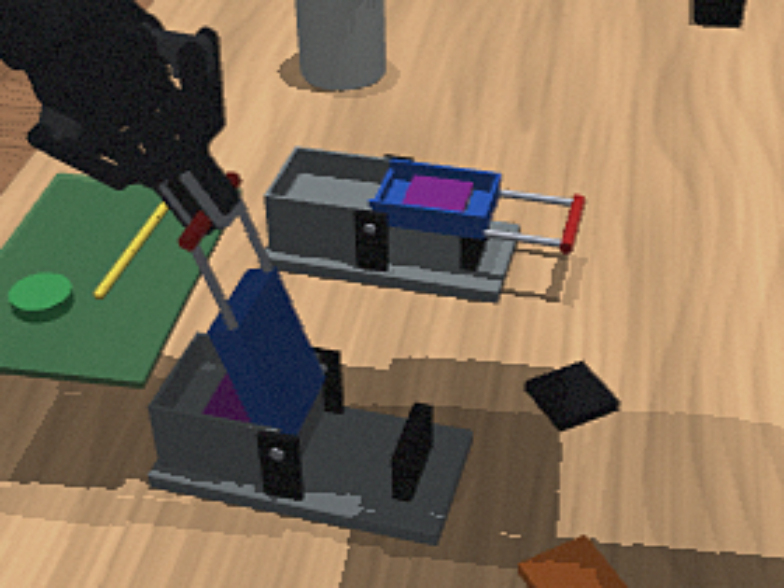

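View pics/t8.png

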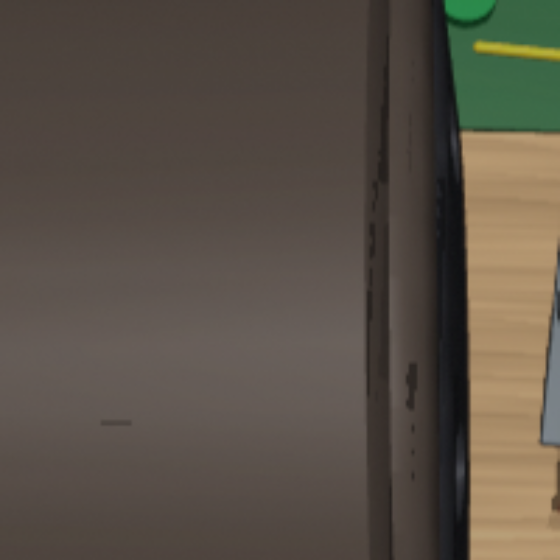

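The tile shows violet in the bay, at crop (230,400). I open and withdraw along the tool axis.

>>> arm_command([
  {"xyz": [0, 0, 0], "rot": [0, 0, 0]},
  {"xyz": [0, 0, 0], "rot": [0, 0, 0]},
  {"xyz": [0, 0, 0], "rot": [0, 0, 0]},
  {"xyz": [0, 0, 0], "rot": [0, 0, 0]},
  {"xyz": [0, 0, -0.02], "rot": [0, 0, 0]},
  {"xyz": [0, 0, -0.03], "rot": [0, 0, 0]},
  {"xyz": [0, 0, -0.03], "rot": [0, 0, 0]},
  {"xyz": [0, 0, -0.03], "rot": [0, 0, 0]},
  {"xyz": [0, 0, 0], "rot": [0, 0, 0]},
], jaw=0.5)

```text
time: 10.5
tcp_pos: [0.7205, 0.1094, 0.2707]
tool_rot: [-0.208, 0.715, 0.641, -0.186]
wrist_force: [0.2, 0.2, -0.4]
gripper_width: 0.0428
```

```bash
python3 -c "
from h import *
im=r.capture('side');save('s9.png',cv2.resize(im[100:310,100:380],None,fx=2.8,fy=2.8))
im=r.capture('wrist');save('w9.png',im)"
```

```text
(no output)
```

View pics/s9.png

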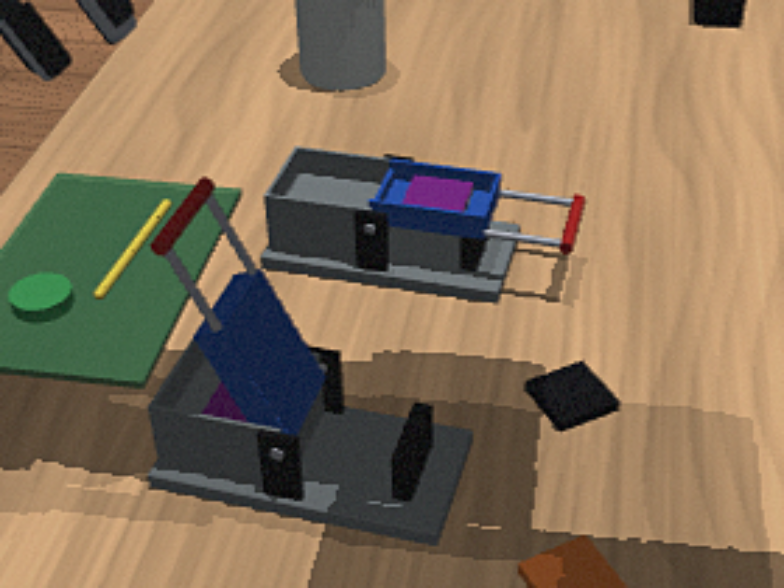

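View pics/w9.png

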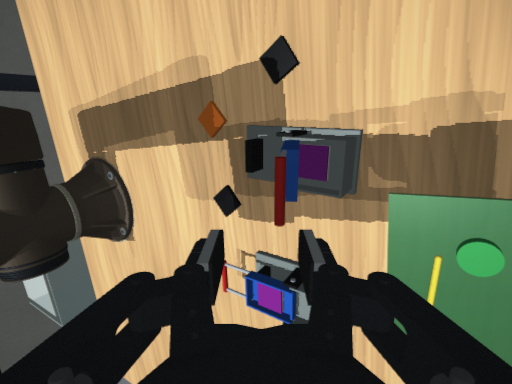

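The wrist view shows violet in the bay at (313,162), partly behind the tipped tray. I check its size and level.

```bash
python3 - <<'E'
from h import *
s=r.get_state();im=r.capture('wrist')
T=Ro.from_quat(np.roll(s['tool_rot'],-1)).as_matrix()
c=r.get_calibration('wrist');M=np.array(c['tool_from_camera']);K=np.array(c['mtx'])
o=s['tcp_pos']+T@M[:3,3]
def wz(uv,z):
    d=T@M[:3,:3]@np.linalg.inv(K)@np.array([*uv,1.]);return o+d*(z-o[2])/d[2]
f=im.astype(int);m=((f[...,0]>40)&(f[...,1]<35)&(f[...,2]>40)&(f[...,0]>.7*f[...,2])).astype('uint8')
n,l,st,ce=cv2.connectedComponentsWithStats(m)
hx=np.array([.994,-.107]);hy=np.array([.107,.994]);H=np.array([.482,.1357])+.143*hx
for i in range(1,n):
    if st[i,4]>100:
        cn=cv2.findContours((l==i).astype('uint8'),0,1)[0][0]
        ap=cv2.approxPolyDP(cn,3,True)[:,0]
        print(st[i],s['time'])
        for q in ap:
            w=wz(q,.048)[:2]-H;print(q,(w@hx).round(4),(w@hy).round(4))
save('w10.png',cv2.resize(im[110:220,220:380],None,fx=5,fy=5,interpolation=cv2.INTER_CUBIC))
E
```

```text
[299 145  30  36 968] 10.6
[300 145] 0.0171 0.0234
[299 176] 0.0175 -0.0199
[326 180] 0.0567 -0.02
[328 147] 0.0562 0.0236
```

View pics/w10.png

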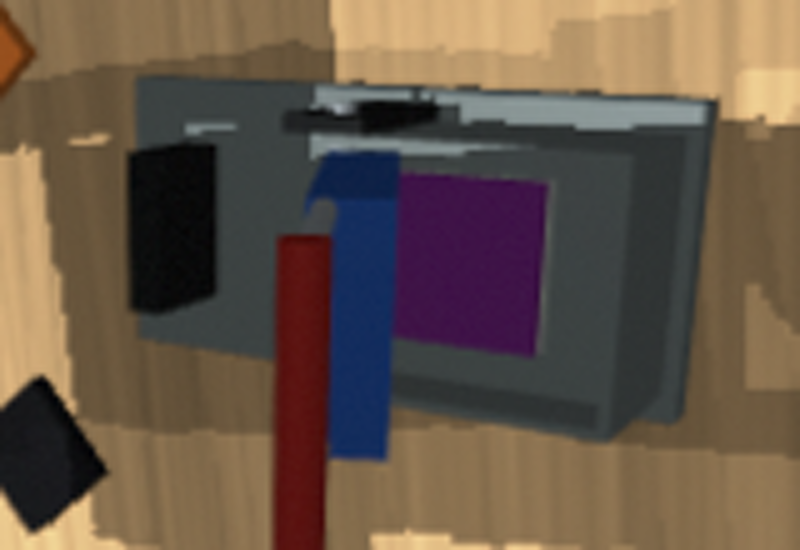

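>>> arm_command([
  {"xyz": [0, 0.025, -0.017], "rot": [0, 0, 0]},
  {"xyz": [0, 0.025, -0.017], "rot": [0, 0, 0]},
  {"xyz": [0, 0.025, -0.017], "rot": [2, 0, 0]},
  {"xyz": [0, 0, 0], "rot": [5, 0, 0]},
  {"xyz": [0, 0, 0], "rot": [0, 0, 0]},
])

```text
time: 11.28
tcp_pos: [0.7989, 0.1011, 0.2653]
tool_rot: [-0.251, 0.702, 0.628, -0.224]
wrist_force: [1.4, 0.9, -1.1]
gripper_width: 0.0426
```

```bash
python3 - <<'E'
from h import *
s=r.get_state();im=r.capture('wrist');print(s['time'],s['tcp_pos'])
T=Ro.from_quat(np.roll(s['tool_rot'],-1)).as_matrix()
c=r.get_calibration('wrist');M=np.array(c['tool_from_camera']);K=np.array(c['mtx'])
o=s['tcp_pos']+T@M[:3,3]
def wz(uv,z):
    d=T@M[:3,:3]@np.linalg.inv(K)@np.array([*uv,1.]);return o+d*(z-o[2])/d[2]
f=im.astype(int);m=((f[...,0]>40)&(f[...,1]<35)&(f[...,2]>40)&(f[...,0]>.7*f[...,2])).astype('uint8')
n,l,st,ce=cv2.connectedComponentsWithStats(m)
hx=np.array([.994,-.107]);hy=np.array([.107,.994]);H=np.array([.482,.1357])+.143*hx
for i in range(1,n):
    if st[i,4]>100:
        cn=cv2.findContours((l==i).astype('uint8'),0,1)[0][0]
        print(st[i])
        for q in cv2.approxPolyDP(cn,3,True)[:,0]:
            w=wz(q,.048)[:2]-H;print(q,(w@hx).round(4),(w@hy).round(4))
save('w11.png',im)
E
```

```text
11.275 [0.79887048 0.10112622 0.26526116]
[268 141  27  34 815]
[269 141] 0.0134 0.0241
[268 170] 0.0117 -0.0208
[293 174] 0.0577 -0.0202
[294 143] 0.0577 0.0246
```

View pics/w11.png

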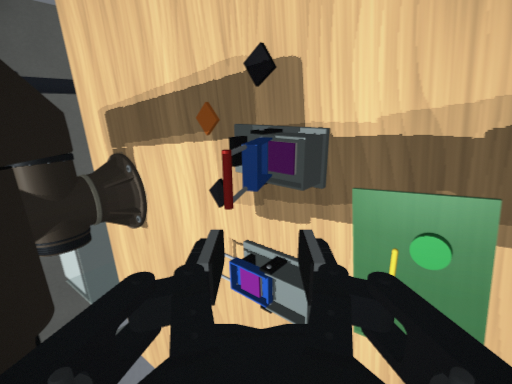

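The whole tile now shows as a 45 x 45 mm square when cast onto z = 48 mm. Its far edge falls within 1 mm of the earlier view, so it lies flat in the bay.

```bash
python3 -c "
from h import *
print(r.hand_in(), r.get_state()['time'])"
```

```text
the job is handed in; nothing more can be done
the job is handed in; nothing more can be done
```

I swung the white tile's tray over by its red bar to about 108° and let go. The tile tumbled into the catch bay and lies violet side up, and I handed the job in at about 11.3 s. No verdict was reported.

**Last checks:** In two wrist views the tile casts to a square of about 45 x 45 mm at floor height. It spans x 12–58 mm and y −20 to +24 mm in the turner's frame, so it looks flat and inside the bay.

**Forces and contact:** The gripper held only the bar and was well clear of everything at the end. The highest wrist force I read was about 17 N, because my arc was slightly tight; I eased it outward.

**Other tile:** It still lies violet side up in its own tray. I saw this in the pictures but did not measure it again.

**What went wrong or disagreed:**
- My first two move calls were refused for a missing field, and nothing moved.
- The gripper read 7–8 mm on the 10 mm bar, but the hold was good.
- The last top view was blocked by the arm, so the final check rests on the wrist and side cameras.

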